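# Lever a block heater up onto its prop foot

## Robot

A 6-joint arm with a two-finger parallel gripper is mounted at the origin on a cart in front of the work surface, level with it; the furniture and walls round the work are solid. World frame = base frame: x ahead of the robot, y to its left, z up, the work surface at z = 0. Lengths are in m, angles in rad, forces in N, time in s.
With the tool pointing down it reaches from about 0.35 to 0.8 m from the base axis. Payload 7.3 kg.
Tool frame: the origin (TCP) lies between the finger pads; the fingertips stand 25 mm ahead of it and the grasp point (between the pads) lies 6 mm ahead of it (r.tip_extent is the distance from the TCP to the fingertips, in m); z points along the fingers, y is the direction in which the jaws open and shut (so a half turn about z gives the same grasp; the last joint's range is limited). The gripper opens to 85 mm and grips with 20 to 120 N. Pads are 22 mm wide; open, the fingers measure 114 mm over their backs; the gripper's body (76 mm by 85 mm) begins 54 mm behind the grasp point. The pads swing forward as they close: fully open they stand 13 mm farther back than shut.
Start: joints at [1.115, 0.342, 1.524, -0, 1.275, -0.146], TCP at [0.16, 0.5, 0.256] pointing down, gripper open.
Joint ranges: [-2.53, 2.53], [-0.77, 2.02], [0.04, 2.7], [-1, 4.14], [0.28, 2.66], [-3.11, 3.11]. Speed limits (rad/s): [2.57, 2.57, 3.14, 3.14, 3.14, 3.14].

## Interface

Orientations are given as a unit quaternion [x, y, z, w].
In Python, from workcell import r, command_gripper, optics gives the robot as it stands. The module is installed in compiled form; this text tells all that it offers. Calls block until the motion is done:
- r.reach(position, orientation): joint-space move of the TCP to a pose.
- r.move_straight(position, orientation=None, speed=0.15, max_force=None): straight line of the TCP; orientation=None keeps the orientation; speed is the mean speed in m/s. With max_force (N) it stops when the force on the tool has changed by that much, and returns True; else False.
- r.movej(angles): joint-space move.
- command_gripper(opening, force=None): finger opening in m; force is the grip in N (None keeps the last); returns when the fingers have stopped.
- r.hold(seconds).
- r.solve_ik(position, orientation): joint angles nearest the present ones, or None.
- r.read_state(): the state.
- optics.get_image(name): name is "side" or "top"; returns (picture, depth): 384x512x3 uint8, red, green, blue; 384x512 float32, m along the optical axis (not along the pixel's ray), 0 where there is no reading.
- optics.camera_model(name): a dict with "K" (3x3 intrinsics, pixels), "R" (3x3) and "t" (3): a world point X has camera coordinates R X + t. Camera axes: x right, y down, z forward; pixel columns grow to the right and rows downward; lengths in m; the calibration is good to about 2 mm. A picture is of the moment at which its call begins. camera_model takes no time and is no camera call.
A pose or a line that the arm cannot do raises r.PlanningError and nothing moves.
- r.finish_job(): hands the job in, once; it reports no verdict.
The state is a dict: "time_s": time; "joint_positions": joint angles; "dq": joint speeds; "tau": joint torques, N m; "eef_pos": TCP position; "eef_rot": TCP orientation; "contact_force": force on the tool from outside, world axes, zero at the start; "torque": the same for the moment, N m; "grip_width": finger opening in m.
Only numpy, scipy, OpenCV 4.12 (cv2) and the standard library are available. Lean on these libraries where they do the work, as an engineer would, in place of code of your own. Each camera call takes 0.05 s, during which the arm holds its last target. There are 200 camera calls.

## Task

Tilt the heavy block heater up onto its spring-out prop foot: stand the steel fulcrum block in front of its front lip, put the toe of the pry bar over the block and under the lip, and lever the front up until the foot swings fully out, then let the heater gently down onto it. Do not lift or shove the heater by hand or move it from its place. Finally take the bar out and lay it flat on the table, clear of the heater and the block, without knocking the dish or the can away.

Things in the scene. Friction and masses are not known exactly. Their poses are not given: they have to be found in the camera images.
- block_heater: Heavy (about 6 kg) low heater, loose, 150 x 120 x 64 mm: grey base plate (x = -80 to 70 mm) with a white housing (x = -53 to 69) on it. Origin on the table under its middle, z up, front along own -x. It stands on rear feet at x = 55, y = +-45 and front stubs 16 mm across at x = -62, y = +-38: the bar goes in between these, at y = 0.
- heater_lip (a point): Middle of the lower front edge of the heater's bare lip (plate 8 mm thick; heater frame x = -80, y = 0, z = 20 mm); heater's axes. 20 mm above the table at the start, about 43 mm when on the prop foot. A cross rib under the plate, 26 mm behind this edge, stops the bar's toe. Lifting the lip takes about 25 N; it is free to rise, tipping about the rear feet.
- prop_foot (a joint): Angle of the heater's prop foot: two steel legs 27 mm long, 10 mm thick, on an axle under the plate (heater frame x = -66, z = 10, legs at y = +-52 mm). Folded back it reads 0.1 to 0.2; a spring swings it forward and down as the front rises; fully out at its stop, just past upright, 1.65. That needs the lip levered up about 25 mm; let down too soon it folds or jams half-way.
- fulcrum_mid (a point): Loose steel fulcrum block, 44 mm (own x) by 70 mm (own y), 30 mm high, 0.5 kg: straight sides to 22 mm, above them a ridge rounded to 12 mm radius along own y over its middle. The point is in its middle, 15 mm above its underside; z up. Can be gripped across the 44 mm. 50 to 60 mm between ridge and lip edge gives good leverage and lets the toe go in tilted.
- bar_grip (a point): Middle of the black sleeve (80 mm long, 28 wide, 16 high) of the loose straight pry bar, 220 mm long, 0.35 kg; 8 mm above the flat underside; own x along the bar to the toe, z up. The toe's end is 180 mm ahead, the other end 40 mm behind. Steel shaft 24 mm wide, 8 high, its last 33 mm (toe) 5 high, flush with the underside. Centre of mass some 65 mm ahead.
- bar_toe (a point): Middle of the end face of the bar's toe, 2.5 mm above the bar's underside; axes as the bar's.
- petri_dish: Bystander: loose round dish with lid, 61 mm across, 14 mm high; origin under its middle.
- objective_can: Bystander: loose white can with black cap, 38 mm across, 54 mm high; origin under its middle.
Mind the look-alikes: they are no part of the job. What is shaped like the part that bears fulcrum_mid but red is not meant.

How it is judged:
By the outcome, as a careful person would: the job done as asked, in the order asked, and still so for the second after the job is handed in, with the robot touching nothing.
It also fails if it takes over 72 s, if anything falls off the work surface, if the arm or the gripper's body presses on something with over 40 N, if the wrist force passes 120 N, or if a joint passes its speed limit or range.

## Working session

There is one attempt and no reset: what is moved stays moved. The work goes in short steps, each a Python script; the robot and the scene stay as the last script left them, time stands still between calls to the robot, and variables do not carry over. Pictures are saved under pics/ and viewed, about 8 in all and at most 12, crops included, and the job is handed in when it is done.

```bash
mkdir -p pics
cat > h.py <<'E'
import numpy as np, cv2
from workcell import r, command_gripper, optics
from scipy.spatial.transform import Rotation as Ro
def snap(n, f=None):
    im,d=optics.get_image(n)
    if f: cv2.imwrite('pics/'+f,cv2.cvtColor(im,cv2.COLOR_RGB2BGR))
    return im,d
def cloud(n,d):
    m=optics.camera_model(n);K,R,t=map(np.array,(m['K'],m['R'],m['t']))
    v,u=np.indices(d.shape)
    c=np.stack([(u-K[0,2])/K[0,0]*d,(v-K[1,2])/K[1,1]*d,d],-1)
    return (c-t)@R
def ray(n,u,v,z):
    m=optics.camera_model(n);K,R,t=map(np.array,(m['K'],m['R'],m['t']))
    o=-R.T@t; k=R.T@np.linalg.solve(K,[u,v,1.]); return o+k*(z-o[2])/k[2]
def proj(n,X):
    m=optics.camera_model(n);K,R,t=map(np.array,(m['K'],m['R'],m['t']))
    c=K@(R@np.array(X)+t); return c[:2]/c[2]
E
python3 - <<'E'
from h import *
a,d=snap('top','t0.png');b,e=snap('side','s0.png')
np.savez('v0',a=a,d=d,b=b,e=e)
for n in('top','side'):
    m=optics.camera_model(n);print(n,-np.array(m['R']).T@m['t'],m['K'][0][0])
print({k:np.round(v,3) for k,v in r.read_state().items()})
print(r.tip_extent)
E
```

```text
top [ 0.26157617 -0.222797    1.23526229] 476.2053000170169
side [ 0.64506142 -0.67397738  0.79109804] 368.75009657029455
{'time_s': np.float64(0.1), 'joint_positions': array([ 1.115,  0.343,  1.525,  0.   ,  1.275, -0.146]), 'dq': array([-0.   , -0.002, -0.002,  0.   , -0.001,  0.001]), 'tau': array([ 2.0000e-03, -4.3445e+01, -2.4649e+01, -0.0000e+00,  5.0000e-03,
        0.0000e+00]), 'eef_pos': array([0.16 , 0.5  , 0.256]), 'eef_rot': array([ 0.154,  0.988, -0.001, -0.   ]), 'contact_force': array([0.611, 0.344, 0.325]), 'torque': array([-0.029, -0.013,  0.003]), 'grip_width': np.float64(0.086)}
0.025
```

View pics/t0.png

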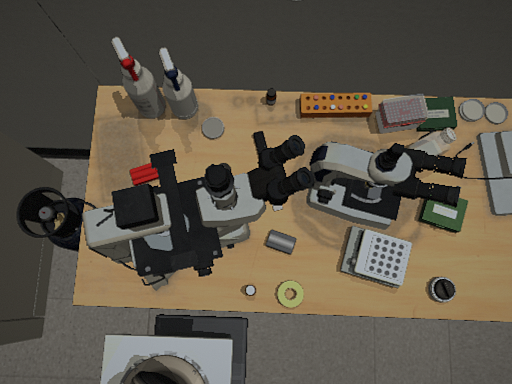

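View pics/s0.png

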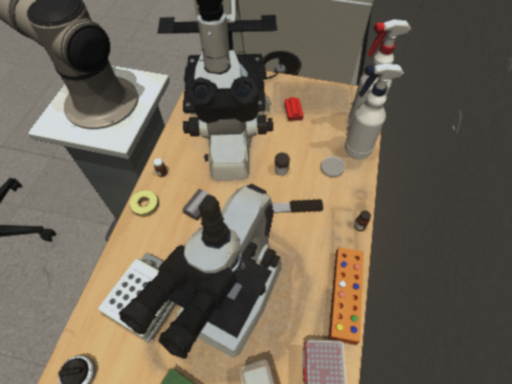

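Run:
```python
from h import *
z=np.load('v0.npz');P=cloud('top',z['d']);Q=cloud('side',z['e'])
for u,v in [(281,242),(270,240),(292,243),(375,257),(350,255),(146,176),(260,135),(264,160),(212,128),(250,290),(290,294),(270,97),(45,213),(160,370),(78,302),(100,90),(278,205)]: print('t',u,v,P[v,u].round(3))
for u,v in [(305,206),(280,207),(197,203),(130,285),(155,260),(293,108),(282,163),(333,167),(160,168),(143,203),(362,220),(90,100)]: print('s',u,v,Q[v,u].round(3))
a=cv2.cvtColor(z['a'],4);b=cv2.cvtColor(z['b'],4)
A=cv2.resize(a[120:300,235:425],None,fx=4,fy=4,interpolation=2)[:600]
B=cv2.resize(b[145:345,90:340],None,fx=3,fy=3,interpolation=2)
cv2.imwrite('pics/tc.png',A);cv2.imwrite('pics/sc.png',B)
```

```text
t 281 242 [ 0.392 -0.275  0.024]
t 270 240 [ 0.396 -0.246  0.026]
t 292 243 [ 0.39  -0.302  0.03 ]
t 375 257 [ 0.36  -0.503  0.064]
t 350 255 [ 0.365 -0.449  0.027]
t 146 176 [0.553 0.085 0.02 ]
t 260 135 [ 0.68  -0.211  0.012]
t 264 160 [ 0.508 -0.224  0.369]
t 212 128 [ 0.694 -0.08   0.014]
t 250 290 [ 0.27  -0.201  0.048]
t 290 294 [ 0.264 -0.302  0.004]
t 270 97 [ 0.772 -0.234  0.053]
t 45 213 [ 0.464  0.394 -0.103]
t 160 370 [0.074 0.008 0.022]
t 78 302 [0.224 0.232 0.001]
t 100 90 [ 0.799  0.239 -0.   ]
t 278 205 [ 0.431 -0.254  0.328]
s 305 206 [ 0.649 -0.22   0.016]
s 280 207 [ 0.59  -0.231  0.006]
s 197 203 [ 0.396 -0.279  0.027]
s 130 285 [ 0.338 -0.51   0.062]
s 155 260 [ 0.353 -0.437  0.026]
s 293 108 [0.561 0.08  0.029]
s 282 163 [ 0.573 -0.136  0.056]
s 333 167 [ 0.7   -0.086  0.013]
s 160 168 [ 0.278 -0.211  0.039]
s 143 203 [ 0.258 -0.296  0.   ]
s 362 220 [ 0.78  -0.246  0.051]
s 90 100 [ 0.025 -0.063  0.072]
```

View pics/sc.png

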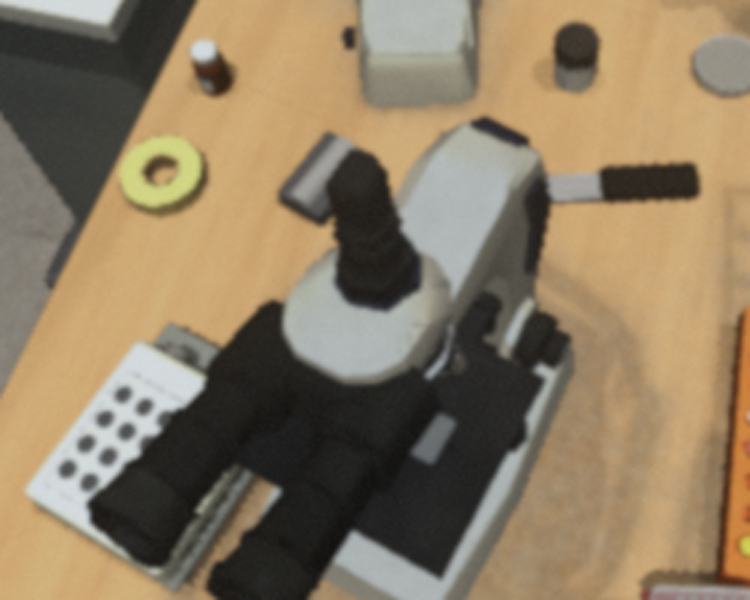

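View pics/tc.png

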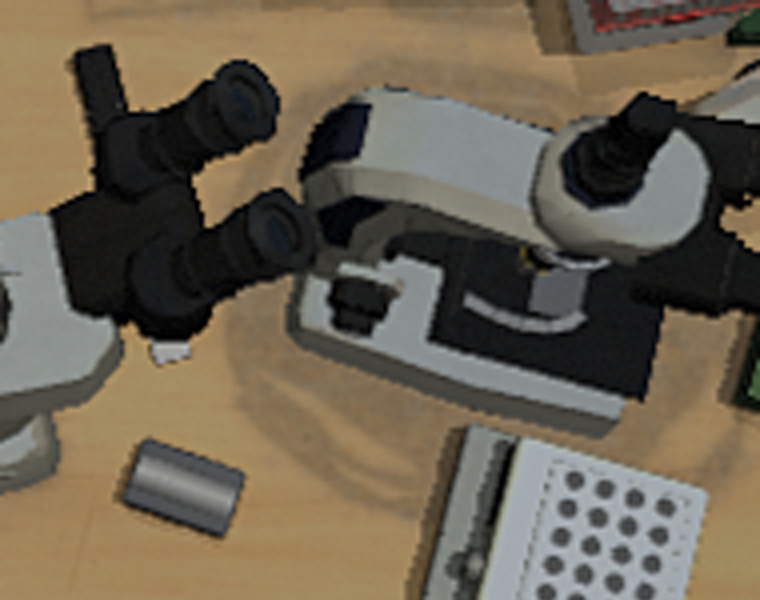

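The top view shows the heater at about (375,257), its lip facing left, and the steel fulcrum at (281,242). The bar runs from its sleeve at (260,140) to its toe at (277,207), under the left microscope's eyepieces. The side view shows the sleeve at (305,206), the can at (282,163) and the dish at (333,167). Next I check how high the obstacles are and how the arm clears them.

Run:
```python
from h import *
z=np.load('v0.npz');P=cloud('top',z['d']);Q=cloud('side',z['e'])
A=np.vstack([P[z['d']>0],Q[z['e']>0]])
A=A[(A[:,2]>-.02)]
xs=np.arange(.20,.86,.04);ys=np.arange(.16,-.66,-.04)
print('max z cm; rows x, cols y','\n      ',' '.join('%4d'%round(y*100) for y in ys))
for x in xs[::-1]:
    print('%5.2f '%x,' '.join('%4d'%round(100*m[:,2].max()) if len(m:=A[(abs(A[:,0]-x)<.02)&(abs(A[:,1]-y)<.02)]) else '   .' for y in ys))
# kinematics fit
rows=[];rhs=[];off=[]
q0=[];
for x in (.4,.5,.6,.7):
  for zz in (.1,.3,.45):
    for y in (-.3,0.):
      th=np.arctan2(y,x)
      q=r.solve_ik([x,y,zz],Ro.from_euler('z',th).as_quat()[[0,1,2,3]]*0+ (Ro.from_euler('z',th)*Ro.from_euler('x',np.pi)).as_quat())
      if q is None: continue
      q=np.array(q); q0.append((x,y,zz,q))
      off.append(np.hypot(x,y)*np.sin(th-q[0]))
      a,b=q[1],q[1]+q[2]; rr=np.hypot(x,y)*np.cos(th-q[0])
      rows.append([np.sin(a),np.sin(b),np.cos(b),1,0]);rhs.append(rr)
      rows.append([np.cos(a),np.cos(b),-np.sin(b),0,1]);rhs.append(zz)
s=np.linalg.lstsq(np.array(rows),np.array(rhs),rcond=None);print(s[0],s[1],np.round(off,4))
for t in q0[:4]: print(t[:3],t[3].round(3))
```

```text
max z cm; rows x, cols y 
         16   12    8    4    0   -4   -8  -12  -16  -20  -24  -28  -32  -36  -40  -44  -48  -52  -56  -60  -64
 0.84    38   38   39   42   44   46   48   51   53   55   55   54   54   53   52   51   50   49   48   48   42
 0.80     0   31   31   26   27   15    1    1    1    1    6    1    4    5    5    5    5    4    1    9    4
 0.76     1   32   32   19   28   19    1    1    1    1    7    1    4    5    5    5    5    9    9    9    9
 0.72     1   23   32   17   28   28    2    2    1    1    1    1    4    4    3    1    1    9    9    9    9
 0.68     0    0    1    1    1    2    2    2    1    2    2    1    1    1    1    1    1    9    9    1   14
 0.64     1    1    1    1    1    1    1    1    1    2    2    1    1    2    9    0    0    1    1   12   15
 0.60     1    2    3    0    1    1    1    6    1    2    2    0   21   27   27   15   15   15   14   11   12
 0.56     1    3    3    3    0    1    1    6    0    0    1   42   26   28   28   38   40   31   31   32   32
 0.52     0    3    2    0   36   36   19    0    0   37   41   43
[... 748 characters left out ...]
1    1    1    1    1    5    1    3    3    1    1    1    1    1    1    1    1
 0.20     0    0    0    0    0    0    0    0    0    1    1    0    0    0    0    0    1    0    0    0    0
[ 5.06200000e-01  3.79600000e-01  4.65000000e-02 -4.01944577e-16
 -6.56000000e-02] [1.47399863e-30] [0.0764 0.0764 0.0764 0.0764 0.0764 0.0764 0.0764 0.0764 0.0764 0.0764
 0.0764 0.0764 0.0764 0.0764 0.0764 0.0764 0.0764 0.0764 0.0764 0.0764
 0.0764 0.0764 0.0764]
(0.4, -0.3, 0.1) [-0.797  0.485  1.794 -0.     0.863  1.417]
(0.4, 0.0, 0.1) [-0.192  0.343  2.056 -0.     0.743  1.379]
(0.4, -0.3, 0.3) [-0.797  0.264  1.513 -0.     1.365  1.417]
(0.4, 0.0, 0.3) [-0.192  0.072  1.75  -0.     1.32   1.379]
```

Run:
```python
from h import *
z=np.load('v0.npz');P=cloud('top',z['d']);Q=cloud('side',z['e'])
for u,v in [(80,45),(60,30),(95,45),(80,25),(70,60),(95,30),(40,10),(20,20),(60,8),(90,75),(50,5),(5,5)]: print('s',u,v,Q[v,u].round(3))
A=np.vstack([P[z['d']>0],Q[z['e']>0]])
B=A[(abs(A[:,0]-.40)<.10)&(abs(A[:,1]+.26)<.13)&(A[:,2]>.08)]
print('near fulcrum');
xs=np.arange(.30,.50,.02);ys=np.arange(-.14,-.38,-.02)
print('      ',' '.join('%7d'%round(y*100) for y in ys))
for x in xs[::-1]:
    print('%5.2f '%x,' '.join('%3d/%3d'%(round(100*m[:,2].min()),round(100*m[:,2].max())) if len(m:=B[(abs(B[:,0]-x)<.01)&(abs(B[:,1]-y)<.01)]) else '      .' for y in ys))
```

```text
s 80 45 [ 0.074 -0.06   0.25 ]
s 60 30 [ 0.034 -0.054  0.278]
s 95 45 [ 0.091 -0.033  0.234]
s 80 25 [ 0.072 -0.03   0.281]
s 70 60 [ 0.051 -0.086  0.225]
s 95 30 [ 0.091 -0.012  0.259]
s 40 10 [-0.013 -0.033  0.306]
s 20 20 [-0.115 -0.006  0.249]
s 60 8 [ 0.027 -0.015  0.306]
s 90 75 [ 0.048 -0.046  0.147]
s 50 5 [ 0.001 -0.013  0.308]
s 5 5 [-0.168  0.024  0.262]
near fulcrum
           -14     -16     -18     -20     -22     -24     -26     -28     -30     -32     -34     -36
 0.48   15/ 33  16/ 33  20/ 33  33/ 35  34/ 36  29/ 37  31/ 39  35/ 42  38/ 42  40/ 40       .   8/ 10
 0.46   33/ 52  16/ 53  18/ 48  32/ 34  33/ 37  30/ 38  31/ 40  31/ 43  38/ 42  40/ 41       .       .
 0.44   48/ 53  16/ 53  17/ 48  32/ 34  29/ 37  30/ 37  31/ 39  31/ 42  39/ 42       .       .       .
 0.42   33/ 53  32/ 53  16/ 48  32/ 33  28/ 33       .       .       .       .       .       .       .
 0.40   12/ 42  14/ 33  16/ 33  28/ 33  28/ 30       .       .       .       .       .       .       .
 0.38   18/ 32  31/ 31       .       .       .       .       .       .       .       .       .       .
 0.36   18/ 19       .       .       .       .       .       .       .       .       .       .       .
 0.34   18/ 19       .       .       .       .       .       .       .       .       .       .       .
 0.32        .       .       .       .       .       .       .       .       .       .       .       .
 0.30        .       .       .       .       .       .       .       .       .       .       .       .
```

```bash
cat >> h.py <<'E'
def rect(P,box,zr):
    x0,x1,y0,y1=box
    m=(P[...,0]>x0)&(P[...,0]<x1)&(P[...,1]>y0)&(P[...,1]<y1)&(P[...,2]>zr[0])&(P[...,2]<zr[1])
    q=P[m]; c,s,a=cv2.minAreaRect((q[:,:2]*1000).astype(np.float32))
    return np.round(c,1),np.round(s,1),round(a,1),len(q),q
E
python3 - <<'E'
from h import *
z=np.load('v0.npz');P=cloud('top',z['d']);Q=cloud('side',z['e'])
print('housing',rect(P,(.28,.47,-.62,-.42),(.052,.085))[:4])
x=rect(P,(.28,.47,-.62,-.42),(.018,.04));print('lip',x[:4],np.median(x[4][:,2]))
print('heater all',rect(P,(.28,.47,-.62,-.42),(.012,.085))[:4])
for n,C in(('top',P),('side',Q)):
    for lo in(.008,.024): 
        x=rect(C,(.34,.45,-.33,-.21),(lo,.05));print('ful',n,lo,x[:4],x[4].mean(0).round(4))
for n,C in(('top',P),('side',Q)):
    x=rect(C,(.62,.72,-.26,-.17),(.009,.03));print('sleeve',n,x[:4],x[4].mean(0).round(4))
    x=rect(C,(.565,.72,-.26,-.17),(.004,.03));print('bar',n,x[:4])
a=z['a'].astype(int);w=(a.min(2)>110)&((a.max(2)-a.min(2))<25)
v,u=np.nonzero(w[198:215,268:290]);v+=198;u+=268
print(sorted(set(zip(u.tolist(),v.tolist()))))
X=np.array([ray('top',i,j,.005) for i,j in zip(u,v)]);print(X.min(0),X.max(0),X.mean(0),P[v,u].mean(0))
E
```

```text
housing (array([ 362.9, -518.7]), array([132. , 112.9]), 74.9, 2313)
lip (array([ 379.7, -494.5]), array([181. , 143.9]), 1.2, 787) 0.027938657707465495
heater all (array([ 388.4, -496.7]), array([188. , 158.7]), 75.3, 3489)
ful top 0.008 (array([ 393.9, -273.1]), array([70. , 44.2]), 72.2, 480) [ 0.3929 -0.2727  0.0241]
ful top 0.024 (array([ 393.8, -273.2]), array([67.3, 41. ]), 73.7, 226) [ 0.3942 -0.2727  0.0278]
ful side 0.008 (array([ 395.5, -274.2]), array([69.9, 43.8]), 71.9, 372) [ 0.3912 -0.2809  0.0238]
ful side 0.024 (array([ 394.5, -273.5]), array([67.5, 27.9]), 67.9, 187) [ 0.3951 -0.2755  0.0278]
sleeve top (array([ 660.6, -210.4]), array([60.7, 27.9]), 15.7, 200) [ 0.6614 -0.2093  0.0158]
bar top (array([ 655.9, -216.1]), array([124.2,  88.7]), 4.9, 238)
sleeve side (array([ 653.5, -214.4]), array([75.8, 29.3]), 16.1, 327) [ 0.6551 -0.2157  0.0151]
bar side (array([ 632. , -220.6]), array([121. ,  29.3]), 16.1, 536)
[(273, 206), (273, 207), (273, 208), (274, 206), (274, 207), (274, 208), (274, 209), (274, 210), (275, 206), (275, 207), (275, 208), (275, 209), (275, 210), (276, 206), (276, 207), (276, 208), (276, 209), (276, 210), (277, 206), (277, 207), (277, 208), (277, 209), (278, 206), (278, 207), (278, 208), (278, 209), (279, 206), (279, 207), (279, 208), (279, 209), (280, 206), (280, 207), (280, 208), (280, 209), (281, 206), (281, 207), (281, 208), (282, 207), (282, 208)]
[ 0.47728397 -0.27557739  0.005     ] [ 0.48859971 -0.25183516  0.005     ] [ 0.48392384 -0.26271696  0.005     ] [ 0.48394547 -0.26272779  0.00488194]
```

Run:
```python
from h import *
z=np.load('v0.npz');P=cloud('top',z['d']);Q=cloud('side',z['e'])
# lip edge: points on plate top near the front
for n,C in(('top',P),('side',Q)):
    x=C[(C[...,2]>.021)&(C[...,2]<.034)&(C[...,0]>.3)&(C[...,0]<.44)&(C[...,1]>-.48)&(C[...,1]<-.40)]
    c,s,a=cv2.minAreaRect((x[:,:2]*1000).astype(np.float32));print(n,'lip plate',c,s,a,len(x))
    h=C[(C[...,2]>.06)&(C[...,2]<.075)&(C[...,0]>.28)&(C[...,0]<.46)&(C[...,1]>-.62)&(C[...,1]<-.42)]
    c,s,a=cv2.minAreaRect((h[:,:2]*1000).astype(np.float32));print(n,'top',c,s,a,len(h),h[:,2].mean())
    for A in (75,):
        f=np.array([np.cos(np.radians(A)),np.sin(np.radians(A))]);g=np.array([f[1],-f[0]])
        for m,q in(('lip',x),('top',h)):
            print(m,'along f',np.percentile(q[:,:2]@f,[0,1,50,99,100]).round(4),'along g',np.percentile(q[:,:2]@g,[0,1,50,99,100]).round(4))
# line of lip front edge: for bins along g, max f
x=P[(P[...,2]>.021)&(P[...,2]<.034)&(P[...,0]>.3)&(P[...,0]<.44)&(P[...,1]>-.48)&(P[...,1]<-.40)]
gs=x[:,:2]@g;fs=x[:,:2]@f
b=np.arange(gs.min()+.005,gs.max()-.005,.006);e=[fs[abs(gs-t)<.004].max() for t in b];print(np.polyfit(b,e,1),np.round(e,3))
```

```text
top lip plate (376.7905578613281, -464.7921142578125) (58.43558120727539, 119.94451904296875) 76.35052490234375 531
top top (360.8897399902344, -522.2608032226562) (120.056396484375, 110.96481323242188) 75.22919464111328 1937 0.0636366050839472
lip along f [-0.382  -0.3754 -0.3373 -0.3236 -0.3233] along g [0.4245 0.425  0.4818 0.542  0.5442]
top along f [-0.471  -0.4686 -0.4115 -0.3531 -0.3509] along g [0.4283 0.4308 0.4831 0.5373 0.5393]
side lip plate (347.9864807128906, -439.63739013671875) (21.93769645690918, 46.99560546875) 75.57959747314453 153
side top (362.7247009277344, -523.59912109375) (119.64105987548828, 109.08220672607422) 75.68071746826172 1408 0.06259736306643288
lip along f [-0.3458 -0.3451 -0.3331 -0.3243 -0.3236] along g [0.4264 0.4268 0.4507 0.471  0.4735]
top along f [-0.4718 -0.4702 -0.4113 -0.3542 -0.3522] along g [0.4313 0.4325 0.4592 0.4915 0.5405]
[ 0.00437615 -0.32600066] [-0.323 -0.324 -0.324 -0.324 -0.324 -0.324 -0.325 -0.324 -0.324 -0.324
 -0.324 -0.324 -0.324 -0.324 -0.324 -0.323 -0.324 -0.323 -0.324]
```

```bash
cat >> h.py <<'E'
F=np.array([np.cos(np.radians(75.2)),np.sin(np.radians(75.2)),0]);G=np.array([F[1],-F[0],0])
LIP=-.3235*F+.485*G
Z=np.array([0,0,1.])
def ori(jaw, wl, lean):
    """jaw: horizontal jaw axis; wl: horizontal dir the wrist leans to; lean rad"""
    z=-np.cos(lean)*Z-np.sin(lean)*np.asarray(wl); z/=np.linalg.norm(z)
    y=np.asarray(jaw,float); y=y-z*(y@z); y/=np.linalg.norm(y)
    return Ro.from_matrix(np.stack([np.cross(y,z),y,z],1))
def tcp(gp,R): return np.asarray(gp)-.006*R.as_matrix()[:,2]
def best(p,opts,pref=None):
    """choose of jaw sign the orientation whose j6 is nearest middle"""
    c=[(abs(q[5]),R,q) for R in opts if (q:=r.solve_ik(p,R.as_quat())) is not None]
    return min(c,key=lambda t:t[0]) if c else None
def st():
    s=r.read_state();print('t %.1f'%s['time_s'],s['eef_pos'].round(4),'F',s['contact_force'].round(1),'w %.4f'%s['grip_width'],s['joint_positions'].round(2));return s
E
python3 - <<'E'
from h import *
a=np.radians(72.2);rd=np.array([np.cos(a),np.sin(a),0]);jw=np.array([rd[1],-rd[0],0])
C=np.array([.3945,-.2735,.0227]);T=LIP+.055*F;T[2]=.0232;print('LIP',LIP,'T',T)
L=np.radians(15)
for s in(1,-1):
    R1=ori(s*jw,-rd,L);th=np.radians(-14.8-72.2)  # ridge 72.2 -> -14.8
    R2=Ro.from_euler('z',th)*R1
    for n,p,R in(('pick',C,R1),('place',T,R2)):
        for dz in(0,.1): 
            q=r.solve_ik(tcp(p,R)+dz*Z,R.as_quat());print(s,n,dz,None if q is None else np.round(q,2))
    q=r.solve_ik([.33,-.33,.3],R1.as_quat());print('way',None if q is None else np.round(q,2))
E
```

```text
LIP [ 0.38627264 -0.43665856  0.        ] T [ 0.40032216 -0.38348327  0.0232    ]
1 pick 0 [-0.9   0.63  1.83  0.29  0.85 -0.8 ]
1 pick 0.1 [-0.9   0.47  1.76  0.25  1.08 -0.73]
1 place 0 [-1.    0.61  1.88  0.38  0.49  0.51]
1 place 0.1 [-1.    0.44  1.81  0.27  0.72  0.65]
way [-1.07  0.28  1.52  0.19  1.53 -0.78]
-1 pick 0 [-0.9   0.63  1.83  0.29  0.85  2.34]
-1 pick 0.1 [-0.9   0.47  1.76  0.25  1.08  2.42]
-1 place 0 [-1.    0.61  1.88  0.38  0.49 -2.63]
-1 place 0.1 [-1.    0.44  1.81  0.27  0.72 -2.5 ]
way [-1.07  0.28  1.52  0.19  1.53  2.36]
```

Run:
```python
from h import *
a=np.radians(72.2);rd=np.array([np.cos(a),np.sin(a),0]);jw=np.array([rd[1],-rd[0],0])
C=np.array([.3945,-.2735,.0227]);T=LIP+.055*F;T[2]=.0232
R1=ori(jw,-rd,np.radians(15));R2=Ro.from_euler('z',np.radians(-87))*R1
r.movej([1.115,-.3,1.4,0,2.04,-.146])
r.movej([-1.0,-.3,1.4,0,2.04,-.5]);st()
r.reach([.33,-.33,.30],R1.as_quat())
p=tcp(C,R1);r.move_straight(p+.09*Z,R1.as_quat(),.25)
print('hit',r.move_straight(p,None,.12,max_force=12));st()
command_gripper(.03,60);st()
r.move_straight(p+.085*Z,None,.15);st()
q=tcp(T,R2);r.move_straight(q+.085*Z,R2.as_quat(),.15)
print('hit',r.move_straight(q,None,.08,max_force=12));st()
snap('top','t1.png')
```

```text
t 3.9 [ 0.1781 -0.1354  0.5487] F [-0.1 -0.6 -0.2] w 0.0851 [-1.   -0.3   1.4   0.    2.04 -0.5 ]
hit False
t 7.0 [ 0.3943 -0.2754  0.0291] F [-0.4  0.   0.8] w 0.0853 [-0.9   0.63  1.83  0.29  0.85 -0.8 ]
t 7.5 [ 0.3942 -0.2753  0.0292] F [-1.9 -0.3  6.1] w 0.0431 [-0.9   0.63  1.83  0.29  0.85 -0.8 ]
t 8.2 [ 0.3936 -0.2745  0.1127] F [-0.5 -0.6 -4.6] w 0.0426 [-0.9   0.49  1.77  0.25  1.04 -0.74]
hit True
t 10.9 [ 0.3985 -0.3826  0.0292] F [-1.4  1.8  4.7] w 0.0429 [-1.    0.61  1.88  0.38  0.49  0.51]
```

View pics/t1.png

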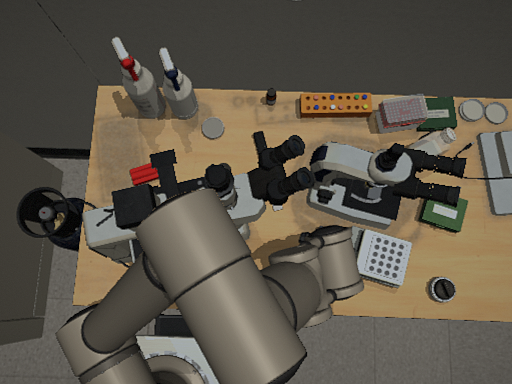

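Run:
```python
from h import *
s=r.read_state();p=s['eef_pos']
command_gripper(.064)
r.move_straight(p+.10*Z,None,.2)
r.move_straight([.30,-.36,.30],None,.4);st()
im,d=snap('top','t2.png');P=cloud('top',d);im2,e=snap('side','s2.png');Q=cloud('side',e)
for C in(P,Q):
    x=rect(C,(.34,.46,-.435,-.33),(.008,.05));print('ful',x[:4],x[4].mean(0).round(4),len(x[4]))
    x=rect(C,(.30,.44,-.48,-.42),(.021,.034));print('lip f max',(x[4]@F).max(),'g',(x[4]@G).min(),(x[4]@G).max())
print('want',LIP+.055*F)
b=np.array([-np.cos(np.radians(16)),-np.sin(np.radians(16)),0]);n=np.array([b[1],-b[0],0])
g0=np.array([.4795,-.2635,0])-.04*b
for lean in(30,40,50):
  for sg in(1,-1):
    L=np.radians(lean);R=ori(sg*n,b,L);z=.0015+.025*np.cos(L)+.011*np.sin(L)
    for off in(0,.1):
        p=tcp(np.r_[g0[:2],0],R);p[2]=z;p=p-off*R.as_matrix()[:,2];q=r.solve_ik(p,R.as_quat())
        print(lean,sg,off,p.round(3),None if q is None else np.round(q,2),'wrist',(p-.3*R.as_matrix()[:,2]).round(3))
```

```text
t 12.6 [ 0.2996 -0.3598  0.299 ] F [ 0.2 -0.8 -0.7] w 0.0642 [-1.17  0.1   1.74  0.22  1.15  0.58]
ful (array([ 394.6, -393.8]), array([111.5,  80.4]), 1.8, 514) [ 0.397  -0.3847  0.0243] 514
lip f max -0.324962220464794 g 0.4323536070010644 0.5425660857528884
ful (array([ 377.4, -400. ]), array([89.3, 41.7]), 65.4, 271) [ 0.3823 -0.3839  0.0246] 271
lip f max -0.3253531563081525 g 0.42495944204012326 0.47150221504283485
want [ 0.40032216 -0.38348327  0.        ]
30 1 0 [ 0.515 -0.253  0.029] [-0.82  0.65  1.93  1.03  0.55  2.72] wrist [ 0.371 -0.295  0.288]
30 1 0.1 [ 0.467 -0.267  0.115] [-0.92  0.45  1.95  0.81  0.7   2.89] wrist [ 0.323 -0.308  0.375]
30 -1 0 [ 0.515 -0.253  0.029] [-0.82  0.65  1.93  1.03  0.55 -0.42] wrist [ 0.371 -0.295  0.288]
30 -1 0.1 [ 0.467 -0.267  0.115] [-0.92  0.45  1.95  0.81  0.7  -0.25] wrist [ 0.323 -0.308  0.375]
40 1 0 [ 0.514 -0.254  0.028] [-0.91  0.7   2.    1.38  0.65  2.29] wrist [ 0.329 -0.307  0.258]
40 1 0.1 [ 0.452 -0.271  0.104] [-1.05  0.5   2.05  1.13  0.76  2.47] wrist [ 0.267 -0.324  0.334]
40 -1 0 [ 0.514 -0.254  0.028] [-0.91  0.7   2.    1.38  0.65 -0.85] wrist [ 0.329 -0.307  0.258]
40 -1 0.1 [ 0.452 -0.271  0.104] [-1.05  0.5   2.05  1.13  0.76 -0.67] wrist [ 0.267 -0.324  0.334]
50 1 0 [ 0.514 -0.254  0.026] [-0.98  0.77  2.05  1.59  0.82  2.  ] wrist [ 0.293 -0.317  0.219]
50 1 0.1 [ 0.44  -0.275  0.09 ] [-1.16  0.6   2.12  1.34  0.89  2.12] wrist [ 0.219 -0.338  0.283]
50 -1 0 [ 0.514 -0.254  0.026] [-0.98  0.77  2.05  1.59  0.82 -1.14] wrist [ 0.293 -0.317  0.219]
50 -1 0.1 [ 0.44  -0.275  0.09 ] [-1.16  0.6   2.12  1.34  0.89 -1.02] wrist [ 0.219 -0.338  0.283]
```

View pics/s2.png

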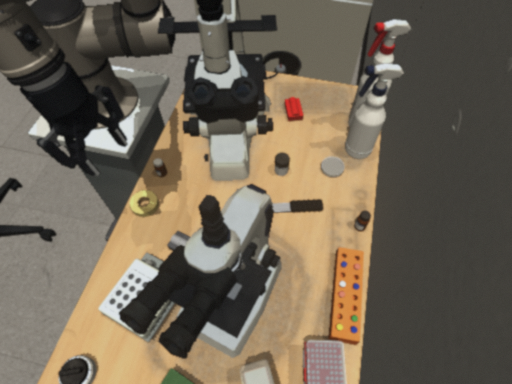

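```bash
cat > bar1.py <<'E'
from h import *
import sys
b=np.array([-np.cos(np.radians(16)),-np.sin(np.radians(16)),0]);n=np.array([b[1],-b[0],0])
toe=np.array([.4795,-.2635,0]);L=np.radians(40);z0=.0015+.025*np.cos(L)+.011*np.sin(L)
R1=ori(-n,b,L);p1=tcp(toe-.04*b,R1);p1[2]=z0;ax=R1.as_matrix()[:,2]
R2=Ro.from_euler('z',np.radians(39))*R1;b2=Ro.from_euler('z',np.radians(39)).apply(b)
p2=tcp(np.array([.257,-.397,0])-.04*b2,R2);p2[2]=z0
pm=p1+.15*b+.04*Z
E
python3 - <<'E'
from bar1 import *
for n_,p,R in(('way',[.30,-.33,.25],R1),('app',p1-.1*ax,R1),('grip',p1,R1),('mid',pm,R1),('lay+',p2+.04*Z,R2),('lay',p2,R2),('up',p2-.1*R2.as_matrix()[:,2],R2)):
    q=r.solve_ik(p,R.as_quat());print(n_,np.round(p,3),None if q is None else np.round(q,2))
for t in np.linspace(0,1,6):
    bb=Ro.from_euler('z',np.radians(39*t)).apply(b);RR=Ro.from_euler('z',np.radians(39*t))*R1
    g=pm+(p2+.04*Z-pm)*t+.006*RR.as_matrix()[:,2];print('toe',(g+.04*bb)[:2].round(3),'end',(g-.18*bb)[:2].round(3))
# sleeve pick after lay
c=np.array([.257,-.397,0])-.18*b2;print('sleeve',c)
E
```

```text
way [ 0.3  -0.33  0.25] [-1.45  0.2   1.95  0.74  1.23 -0.51]
app [ 0.452 -0.271  0.104] [-1.05  0.5   2.05  1.13  0.76 -0.67]
grip [ 0.514 -0.254  0.028] [-0.91  0.7   2.    1.38  0.65 -0.85]
mid [ 0.37  -0.295  0.068] [-1.26  0.56  2.14  1.12  0.79 -0.93]
lay+ [ 0.278 -0.367  0.068] [-1.39  0.71  1.72  0.5   1.28 -1.07]
lay [ 0.278 -0.367  0.028] [-1.39  0.78  1.73  0.51  1.21 -1.11]
up [ 0.241 -0.42   0.104] [-1.47  0.7   1.59  0.44  1.43 -1.05]
toe [ 0.335 -0.305] end [ 0.547 -0.244]
toe [ 0.319 -0.324] end [ 0.52  -0.235]
toe [ 0.302 -0.343] end [ 0.49  -0.228]
toe [ 0.287 -0.361] end [ 0.457 -0.222]
toe [ 0.272 -0.379] end [ 0.421 -0.218]
toe [ 0.257 -0.397] end [ 0.383 -0.217]
sleeve [ 0.36024376 -0.24955263  0.        ]
```

Run:
```python
from bar1 import *
command_gripper(.055)
r.reach([.30,-.33,.25],R1.as_quat())
r.move_straight(p1-.1*ax,R1.as_quat(),.25)
print('hit',r.move_straight(p1,None,.12,max_force=10));st()
command_gripper(.01,110);s=st()
if .020<s['grip_width']<.028:
    r.move_straight(s['eef_pos']+.02*Z,None,.08);st()
    r.move_straight(pm,None,.15);st()
    r.move_straight(p2+.04*Z,R2.as_quat(),.12);st()
    snap('top','t3.png')
```

```text
hit False
t 16.0 [ 0.5141 -0.2539  0.0282] F [-0.5 -1.3 -0.1] w 0.0551 [-0.91  0.7   2.    1.38  0.65 -0.85]
t 16.5 [ 0.5141 -0.2541  0.0287] F [-5.9 -0.6  7.5] w 0.0162 [-0.91  0.69  2.    1.38  0.65 -0.85]
```

Run:
```python
from h import *
im,e=snap('side','s3.png');Q=cloud('side',e)
x=rect(Q,(.565,.74,-.28,-.17),(.005,.06));print(x[:4],x[4].mean(0),x[4].max(0))
x=rect(Q,(.62,.74,-.28,-.17),(.009,.06));print(x[:4],x[4].mean(0),x[4].max(0));st()
a,d=snap('top')
A=cv2.resize(cv2.cvtColor(a[150:270,230:330],4),None,fx=4,fy=4,interpolation=2)
B=cv2.resize(cv2.cvtColor(im[150:270,150:340],4),None,fx=4,fy=4,interpolation=2)
B=B[:, :700];cv2.imwrite('pics/c3.png',cv2.resize(np.hstack([A,B[:480,:]]),None,fx=.7,fy=.7))
```

```text
(array([ 632.1, -220.2]), array([121.7,  29.3]), 16.0, 525) [ 0.63597161 -0.22081668  0.01261991] [ 0.69278877 -0.19222432  0.01975046]
(array([ 653.8, -214. ]), array([76.6, 29.3]), 16.0, 324) [ 0.6551237  -0.21522931  0.01514013] [ 0.69278877 -0.19222432  0.01975046]
t 16.6 [ 0.5141 -0.254   0.0287] F [-5.2 -1.   8.2] w 0.0156 [-0.91  0.69  2.    1.38  0.65 -0.85]
```

View pics/c3.png

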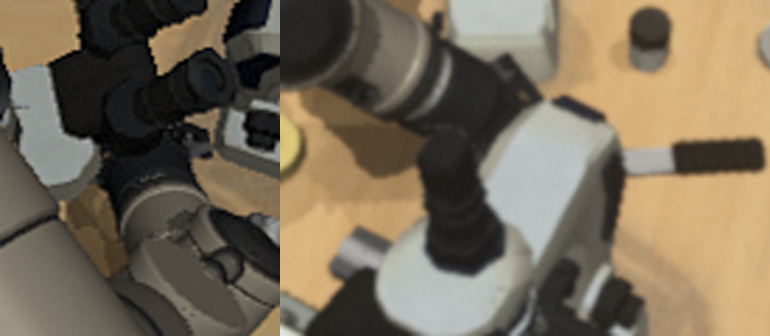

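The crops show the bar lying where it was. The fingers closed just above the shaft because the tilted tips ride too high. I'll open, go lower by touch with less lean, and drag the bar out flat.

```bash
sed -i 's/L=np.radians(40)/L=np.radians(35)/' bar1.py
python3 - <<'E'
from bar1 import *
ax=R1.as_matrix()[:,2]
command_gripper(.05)
s=st();r.move_straight(s['eef_pos']-.03*ax,None,.15)
p1[:2]+=0
r.move_straight(p1+.012*Z,R1.as_quat(),.12)
command_gripper(.038);st()
print('hit',r.move_straight(p1-.006*Z,None,.03,max_force=5));s=st()
r.move_straight(s['eef_pos']+.0008*Z,None,.03)
command_gripper(.015,110);s=st()
E
```

```text
t 17.1 [ 0.5143 -0.2535  0.0277] F [ 1.4  0.4 -0.5] w 0.0498 [-0.91  0.7   2.    1.38  0.65 -0.85]
t 18.0 [ 0.5141 -0.2536  0.0401] F [ 0.2  0.4 -0.7] w 0.0382 [-0.87  0.65  1.96  1.18  0.6  -0.61]
hit True
t 18.6 [ 0.5146 -0.2534  0.0238] F [-3.3 -0.1  7.2] w 0.0381 [-0.86  0.68  1.97  1.24  0.59 -0.67]
t 19.1 [ 0.5149 -0.2538  0.0253] F [-2.8 -0.5  7.8] w 0.0193 [-0.86  0.68  1.96  1.23  0.59 -0.67]
```

Run:
```python
from bar1 import *
s=r.read_state();r.move_straight(s['eef_pos']+.03*b,None,.1);st()
im,e=snap('side');Q=cloud('side',e)
x=rect(Q,(.54,.74,-.28,-.17),(.009,.06));print(x[:4],x[4].mean(0),x[4].max(0));st()
```

```text
t 19.6 [ 0.4853 -0.2622  0.0253] F [-7.   0.2  8.6] w 0.0193 [-0.93  0.66  2.01  1.23  0.6  -0.73]
(array([ 620.8, -223.4]), array([84.6, 30.9]), 15.1, 360) [ 0.62250756 -0.22447843  0.0149569 ] [ 0.66263937 -0.19952238  0.01936819]
t 19.6 [ 0.4854 -0.2622  0.0253] F [-7.6 -0.6  8.5] w 0.0195 [-0.93  0.66  2.01  1.23  0.6  -0.73]
```

Run:
```python
from bar1 import *
s=r.read_state();r.move_straight(s['eef_pos']+.12*b,None,.12);st()
im,e=snap('side');Q=cloud('side',e)
x=rect(Q,(.44,.62,-.30,-.19),(.009,.06));print(x[:4],x[4].mean(0),x[4].max(0))
p=r.read_state()['eef_pos'];p2[2]=p[2]
r.move_straight(p2,R2.as_quat(),.12);st()
snap('top','t3.png')
```

```text
t 20.8 [ 0.3697 -0.2956  0.0253] F [-7.5 -1.3  7.3] w 0.0197 [-1.21  0.63  2.14  1.15  0.68 -0.95]
(array([ 450. , -264.1]), array([0., 0.]), 0.0, 1) [ 0.45002165 -0.26410578  0.00932521] [ 0.45002165 -0.26410578  0.00932521]
t 22.0 [ 0.2784 -0.3674  0.0254] F [ 2.4 -2.9  3.1] w 0.0196 [-1.36  0.74  1.77  0.48  1.13 -1.07]
```

View pics/t3.png

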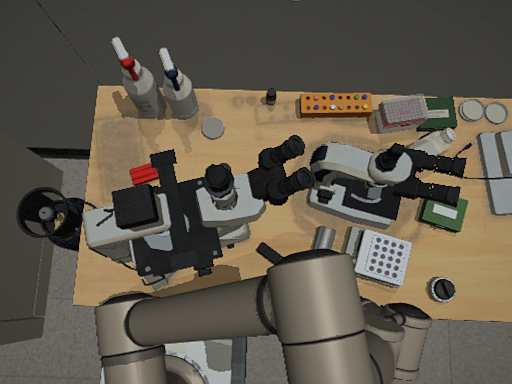

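Run:
```python
from bar1 import *
command_gripper(.06)
p=r.read_state()['eef_pos'];a2=R2.as_matrix()[:,2]
r.move_straight(p-.12*a2,None,.25)
# retract clear for a look
r.movej([-1.6,-.3,1.6,0,1.8,-1.0]);st()
im,d=snap('top','t4.png');P=cloud('top',d);im2,e=snap('side','s4.png');Q=cloud('side',e)
np.savez('v4',a=im,d=d,b=im2,e=e)
for n_,C in(('t',P),('s',Q)):
    m=(C[...,2]>.010)&(C[...,2]<.022)&(C[...,0]>.25)&(C[...,0]<.42)&(C[...,1]>-.34)&(C[...,1]<-.2);img=im if n_=='t' else im2
    m&=img.max(2)<70; q=C[m]
    if len(q)>20: c,s,a=cv2.minAreaRect((q[:,:2]*1000).astype(np.float32));print(n_,'sleeve',c,s,a,len(q),q[:,2].mean())
    x=C[(C[...,2]>.01)&(C[...,2]<.035)&(C[...,0]>.34)&(C[...,0]<.46)&(C@F>LIP@F+.008)&(C@F<LIP@F+.1)]
    if len(x): c,s,a=cv2.minAreaRect((x[:,:2]*1000).astype(np.float32));print(n_,'ful',c,s,a,len(x),'f rel lip',(x@F-LIP@F).min(),(x@F-LIP@F).max(),'g rel',(x@G-LIP@G).min(),(x@G-LIP@G).max())
    m=(C[...,2]>.001)&(C[...,2]<.014)&(C[...,0]>.23)&(C[...,0]<.37)&(C[...,1]>-.42)&(C[...,1]<-.25)&(img.min(2)>90)&(img.max(2).astype(int)-img.min(2)<25)
    q=C[m]
    if len(q)>20: c,s,a=cv2.minAreaRect((q[:,:2]*1000).astype(np.float32));print(n_,'shaft',c,s,a,len(q))
A=cv2.resize(cv2.cvtColor(im[220:330,230:400],4),None,fx=4,fy=4,interpolation=2);cv2.imwrite('pics/c4.png',A)
```

```text
t 24.7 [ 0.0695 -0.2432  0.474 ] F [ 0.5 -0.2 -0.6] w 0.0598 [-1.6 -0.3  1.6  0.   1.8 -1. ]
t sleeve (331.0475158691406, -275.643310546875) (154.16622924804688, 42.56913375854492) 41.821044921875 336 0.015536214412840012
t ful (419.3187255859375, -393.3585510253906) (56.257320404052734, 119.06259155273438) 61.96586608886719 488 f rel lip 0.009294697922369366 0.07725413053083352 g rel -0.03533294206637072 0.07239972680862866
t shaft (297.02203369140625, -341.5448913574219) (139.97642517089844, 24.78961181640625) 55.19070816040039 512
s sleeve (328.9490051269531, -229.60211181640625) (74.57225036621094, 105.64955139160156) 53.92579650878906 309 0.015109226644553289
s ful (387.93359375, -380.7496643066406) (43.37528991699219, 40.46517562866211) 75.09507751464844 246 f rel lip 0.032813066527677015 0.07617628902687876 g rel -0.0329454575622955 0.007549023845928149
s shaft (297.96246337890625, -340.6751403808594) (139.3873291015625, 24.629150390625) 54.932071685791016 516
```

View pics/c4.png

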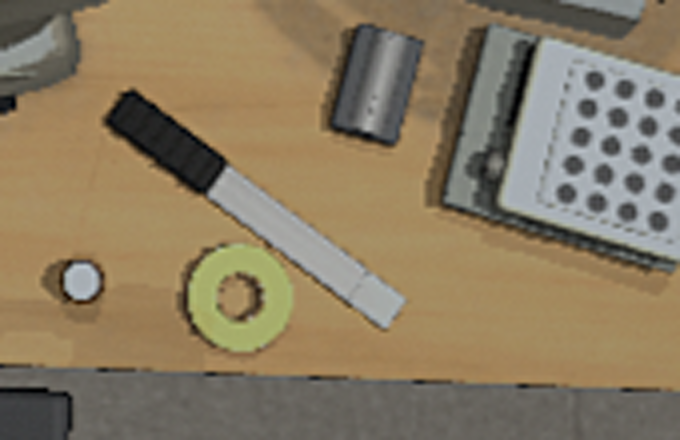

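```bash
cat > lev.py <<'E'
from h import *
FR=.0547
def T(R,p): M=np.eye(4);M[:3,:3]=R;M[:3,3]=p;return M
def barT(yaw,p,th=0.):
    """yaw of toe direction, bar_grip point p, toe-down pitch th"""
    return T((Ro.from_euler('z',yaw)*Ro.from_euler('y',th)).as_matrix(),p)
a0=np.radians(235.1);bd=np.array([np.cos(a0),np.sin(a0),0])
G0=np.array([.3604,-.2509,.008]);B0=barT(a0,G0)
Lg=np.radians(22);Rg=ori(np.array([bd[1],-bd[0],0]),bd,Lg)
if abs((r.solve_ik(tcp(G0+.1*Z,Rg),Rg.as_quat()) or [0]*6)[5])>1.6: Rg=ori(-np.array([bd[1],-bd[0],0]),bd,Lg)
pg=tcp(G0,Rg);pg[2]=.0265
def tool(B,W=None):
    """tool pose for bar pose B (4x4), with the grasp as planned"""
    M=B@np.linalg.inv(B0)@T(Rg.as_matrix(),pg)
    return M[:3,3],Ro.from_matrix(M[:3,:3]).as_quat()
aw=np.radians(75.2+180)
def lever(th,tip,clear=0.,up=0.):
    """bar pose: pitch th, underside 'clear' above ridge, tip's end at f=tip rel. to lip"""
    th=np.radians(th);u=np.array([-np.cos(th),-np.sin(th)]);n=np.array([-np.sin(th),np.cos(th)])
    c=np.array([FR,.018])+(.012+clear)*n
    a=(tip-c[0])/u[0]
    g=c+u*(a-.18)+.008*n
    p=LIP+g[0]*F+(g[1]+up)*Z
    return barT(aw,p,th)
E
python3 - <<'E'
from lev import *
def chk(n,P):
    q=r.solve_ik(*P);print(n,np.round(P[0],3),None if q is None else np.round(q,2),'wrist',(P[0]-.3*Ro.from_quat(P[1]).as_matrix()[:,2]).round(2))
chk('pick',(pg,Rg.as_quat()));chk('pick+',(pg+.1*Z,Rg.as_quat()))
chk('lift',tool(barT(a0,G0+.08*Z)))
for n,B in(('so+',lever(20,.014,.001,.04)),('so',lever(20,.014,.001)),('in',lever(20,-.02,.001)),('l10',lever(10,-.02)),('l0',lever(0,-.019)),('l-9',lever(-9,-.019)),('dn5',lever(5,-.019)),('out',lever(5,.02,.001))): chk(n,tool(B));print('   grip pt',B[:3,3].round(3))
E
```

```text
Traceback (most recent call last):
  File "lev.py", line 10, in <module>
    if abs((r.solve_ik(tcp(G0+.1*Z,Rg),Rg.as_quat()) or [0]*6)[5])>1.6: Rg=ori(-np.array([bd[1],-bd[0],0]),bd,Lg)
            ^^^^^^^^^^^^^^^^^^^^^^^^^^^^^^^^^^^^^^^^^^^^^^^^^
ValueError: The truth value of an array with more than one element is ambiguous. Use a.any() or a.all()
```

```bash
sed -i '/^if abs/d; s/^Lg=.*/Lg=np.radians(22);Rg=ori(-np.array([bd[1],-bd[0],0]),bd,Lg)/' lev.py
cat > chk.py <<'E'
from lev import *
def chk(n,P):
    q=r.solve_ik(*P);print(n,np.round(P[0],3),None if q is None else np.round(q,2),'wrist',(P[0]-.3*Ro.from_quat(P[1]).as_matrix()[:,2]).round(2))
chk('pick',(pg,Rg.as_quat()));chk('pick+',(pg+.1*Z,Rg.as_quat()))
chk('lift',tool(barT(a0,G0+.08*Z)))
for n,B in(('so+',lever(20,.014,.001,.04)),('so',lever(20,.014,.001)),('in',lever(20,-.02,.001)),('l10',lever(10,-.02)),('l0',lever(0,-.019)),('l-9',lever(-9,-.019)),('dn5',lever(5,-.019)),('out',lever(5,.02,.001))): chk(n,tool(B));print('   grip pt',B[:3,3].round(3))
E
python3 chk.py
```

```text
pick [ 0.359 -0.253  0.026] [-1.02  0.6   1.99  0.51  0.78 -0.82] wrist [ 0.29 -0.34  0.3 ]
pick+ [ 0.359 -0.253  0.126] [-1.02  0.41  1.92  0.41  1.02 -0.67] wrist [ 0.29 -0.34  0.4 ]
lift [ 0.359 -0.253  0.106] [-1.02  0.44  1.93  0.43  0.97 -0.7 ] wrist [ 0.29 -0.34  0.38]
so+ [ 0.43  -0.27   0.143] [-1.    0.67  1.54  0.52  1.49 -0.94] wrist [ 0.38 -0.46  0.37]
   grip pt [ 0.432 -0.262  0.126]
so [ 0.43  -0.27   0.103] [-1.    0.72  1.57  0.52  1.42 -0.98] wrist [ 0.38 -0.46  0.33]
   grip pt [ 0.432 -0.262  0.086]
in [ 0.422 -0.303  0.09 ] [-1.05  0.77  1.51  0.5   1.45 -1.  ] wrist [ 0.37 -0.5   0.31]
   grip pt [ 0.424 -0.295  0.074]
l10 [ 0.425 -0.291  0.074] [-0.98  0.71  1.6   0.43  1.26 -0.95] wrist [ 0.38 -0.44  0.33]
   grip pt [ 0.426 -0.286  0.056]
l0 [ 0.427 -0.283  0.056] [-0.91  0.66  1.68  0.35  1.07 -0.86] wrist [ 0.4  -0.39  0.33]
   grip pt [ 0.427 -0.281  0.038]
l-9 [ 0.427 -0.281  0.04 ] [-0.84  0.64  1.74  0.24  0.9  -0.75] wrist [ 0.41 -0.35  0.33]
   grip pt [ 0.427 -0.282  0.022]
dn5 [ 0.426 -0.286  0.065] [-0.94  0.68  1.64  0.39  1.16 -0.91] wrist [ 0.39 -0.42  0.33]
   grip pt [ 0.427 -0.282  0.047]
out [ 0.436 -0.248  0.07 ] [-0.89  0.65  1.7   0.42  1.12 -0.88] wrist [ 0.4  -0.38  0.34]
   grip pt [ 0.437 -0.245  0.052]
```

Run:
```python
from lev import *
command_gripper(.05)
r.reach(pg+.1*Z,Rg.as_quat())
print('hit',r.move_straight(pg,None,.12,max_force=8));st()
command_gripper(.015,115);s=st()
if .022<s['grip_width']<.030:
    r.move_straight(*tool(barT(a0,G0+.08*Z)),.12);st()
    r.move_straight(*tool(lever(20,.014,.001,.04)),.12);st()
    print('hit',r.move_straight(*tool(lever(20,.014,.001)),.08,max_force=8));st()
a,d=snap('top');b,e=snap('side')
A=cv2.resize(cv2.cvtColor(a[200:320,250:370],4),None,fx=4,fy=4,interpolation=2)
B=cv2.resize(cv2.cvtColor(b[190:290,90:250],4),None,fx=4.8,fy=4.8,interpolation=2)
cv2.imwrite('pics/c5.png',cv2.resize(np.hstack([A,B]),None,fx=.64,fy=.64))
```

```text
hit False
t 27.7 [ 0.3593 -0.2531  0.027 ] F [0.3 0.2 0.1] w 0.0497 [-1.02  0.6   1.99  0.51  0.78 -0.82]
t 28.1 [ 0.3593 -0.2532  0.0276] F [-4.2 -0.1  9.8] w 0.0249 [-1.02  0.6   1.99  0.51  0.79 -0.82]
t 28.9 [ 0.3588 -0.2524  0.106 ] F [ 0.8  1.1 -3.4] w 0.0251 [-1.02  0.44  1.94  0.43  0.97 -0.7 ]
t 29.7 [ 0.4296 -0.2699  0.1419] F [-0.6 -0.1 -3.6] w 0.0248 [-1.    0.67  1.55  0.51  1.49 -0.94]
hit False
t 30.4 [ 0.4301 -0.2705  0.1027] F [-1.2 -0.7 -1.4] w 0.0250 [-1.    0.72  1.57  0.52  1.42 -0.98]
```

View pics/c5.png

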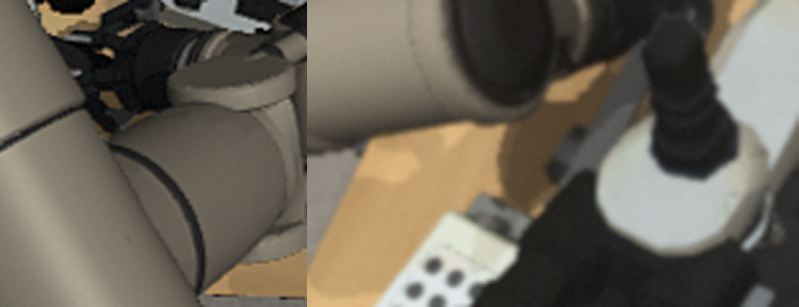

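The crops show the lip and fulcrum standing undisturbed, with the bar itself hidden by the arm. The force readings show the bar lightly resting on the ridge, so I'll correct the grasp height and insert.

```bash
sed -i 's/pg\[2\]=.0265/pg[2]=.0276/' lev.py
python3 - <<'E'
from lev import *
r.move_straight(*tool(lever(20,.014,.001)),.05);st()
for tip in(0.,-.010,-.019):
    print('hit',tip,r.move_straight(*tool(lever(20,tip,.001)),.05,max_force=12));s=st();print(s['torque'].round(2))
E
```

```text
t 30.7 [ 0.4302 -0.2708  0.104 ] F [-0.3 -0.2 -3.1] w 0.0246 [-1.01  0.72  1.57  0.52  1.42 -0.98]
hit 0.0 False
t 31.1 [ 0.4264 -0.2846  0.0984] F [-0.4 -0.5 -3.2] w 0.0248 [-1.02  0.74  1.54  0.51  1.43 -0.99]
[-0.5   0.11 -0.02]
hit -0.01 False
t 31.5 [ 0.4239 -0.2942  0.0948] F [ 0.2  0.5 -3.1] w 0.0248 [-1.03  0.75  1.52  0.5   1.44 -0.99]
[-0.44  0.08  0.06]
hit -0.019 False
t 31.9 [ 0.4216 -0.3029  0.0916] F [-0.4 -0.8 -3.4] w 0.0250 [-1.05  0.77  1.51  0.5   1.45 -1.  ]
[-0.52  0.08  0.02]
```

Run:
```python
from lev import *
for th in(14,8,3,-1,-5):
    r.move_straight(*tool(lever(th,-.019)),.05);s=st();print(th,'err z %.4f'%(s['eef_pos'][2]-tool(lever(th,-.019))[0][2]),s['torque'].round(2))
    if np.linalg.norm(s['contact_force'])>60: break
```

```text
t 32.3 [ 0.4235 -0.2967  0.0823] F [-4.2 -8.2 -1. ] w 0.0250 [-1.01  0.73  1.56  0.46  1.33 -0.97]
14 err z 0.0005 [-1.06  0.71  0.07]
t 32.6 [ 0.4251 -0.2918  0.0726] F [ -6.8 -12.4   1.1] w 0.0249 [-0.97  0.69  1.61  0.41  1.22 -0.93]
8 err z 0.0008 [-1.44  1.04 -0.04]
t 33.0 [ 0.4262 -0.2885  0.0642] F [ -8.5 -13.3   4.4] w 0.0249 [-0.93  0.67  1.65  0.37  1.12 -0.89]
3 err z 0.0011 [-1.56  1.25 -0.12]
t 33.3 [ 0.427  -0.2826  0.0564] F [ 0.7  1.  -2.8] w 0.0252 [-0.9   0.66  1.69  0.34  1.05 -0.85]
-1 err z 0.0007 [-0.26  0.07  0.05]
t 33.6 [ 0.4277 -0.2822  0.0496] F [-3.3 -3.6  6.4] w 0.0251 [-0.87  0.64  1.71  0.29  0.98 -0.8 ]
-5 err z 0.0011 [-0.33  0.42 -0.07]
```

```bash
cat > look.py <<'E'
from lev import *
import sys
def look():
  for n in('top','side'):
    im,d=snap(n);C=cloud(n,d)
    f=(C@F-LIP@F);g=C@G-LIP@G;z=C[...,2]
    for a,b in((-.024,-.002),(-.06,-.035),(-.145,-.125)):
        m=(f>a)&(f<b)&(abs(g)<.056)&(z>.005)&(z<.12)&(d>0)
        if m.sum()>5: print(n,'heater f[%.3f]'%((a+b)/2),'z pct',np.percentile(z[m],[10,50,90]).round(4),m.sum())
    m=(f>.01)&(f<.12)&(abs(g)<.05)&(z>.012)&(z<.036)&(d>0)&(im.max(2)<200)
    if m.sum()>5: print(n,'ful f',np.percentile(f[m],[1,50,99]).round(4),'g',np.percentile(g[m],[1,50,99]).round(4),m.sum())
if __name__=='__main__': look()
E
python3 look.py
python3 - <<'E'
from h import *
a,d=snap('top');b,e=snap('side')
A=cv2.resize(cv2.cvtColor(a[210:300,290:410],4),None,fx=4,fy=4,interpolation=2)
B=cv2.resize(cv2.cvtColor(b[220:310,80:200],4),None,fx=4,fy=4,interpolation=2)
cv2.imwrite('pics/c6.png',cv2.resize(np.hstack([A,B]),None,fx=.83,fy=.83))
E
```

```text
top heater f[-0.013] z pct [0.0451 0.0485 0.0513] 111
top heater f[-0.048] z pct [0.0642 0.0766 0.0796] 472
top heater f[-0.135] z pct [0.0622 0.0655 0.0684] 360
side heater f[-0.013] z pct [0.0464 0.0481 0.0499] 167
side heater f[-0.048] z pct [0.074  0.0767 0.0786] 336
side heater f[-0.135] z pct [0.0416 0.0642 0.0665] 305
side ful f [0.033  0.0746 0.1179] g [-0.0316 -0.0079  0.0122] 284
```

View pics/c6.png

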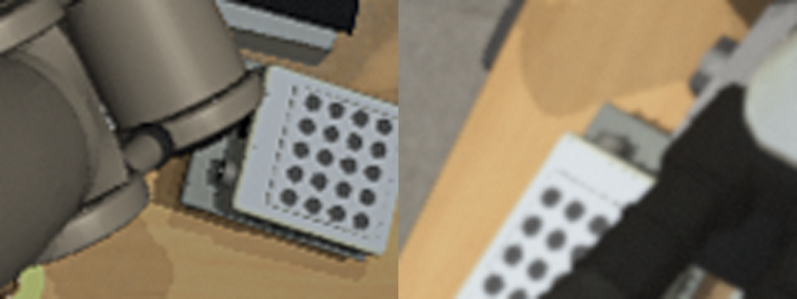

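Run:
```python
from look import *
for th in(-7.5,-9.5):
    r.move_straight(*tool(lever(th,-.019)),.04);s=st();print(th,'err z %.4f'%(s['eef_pos'][2]-tool(lever(th,-.019))[0][2]),s['torque'].round(2))
r.hold(.3);look()
```

```text
t 34.1 [ 0.4279 -0.2815  0.0455] F [-3.1 -2.8 10.1] w 0.0246 [-0.85  0.64  1.73  0.26  0.93 -0.77]
-7.5 err z 0.0016 [ 0.28  0.29 -0.18]
t 34.3 [ 0.428  -0.2811  0.0419] F [-1.9 -1.3 10.5] w 0.0247 [-0.84  0.64  1.74  0.24  0.9  -0.74]
-9.5 err z 0.0015 [ 0.51  0.13 -0.12]
top heater f[-0.013] z pct [0.0445 0.0529 0.0569] 272
top heater f[-0.048] z pct [0.0528 0.0787 0.0831] 548
top heater f[-0.135] z pct [0.0626 0.0661 0.0694] 352
side heater f[-0.013] z pct [0.0511 0.0533 0.0552] 162
side heater f[-0.048] z pct [0.0748 0.0801 0.0822] 326
side heater f[-0.135] z pct [0.0435 0.0649 0.0675] 307
side ful f [0.0333 0.0761 0.119 ] g [-0.0318 -0.0069  0.0123] 302
```

Run:
```python
from look import *
r.hold(.4)
for th in(-7,-5):
    r.move_straight(*tool(lever(th,-.019)),.02);s=st()
look()
for th in(-3,-1,):
    r.move_straight(*tool(lever(th,-.019)),.02);s=st()
look()
```

```text
t 35.5 [ 0.428  -0.2804  0.0462] F [0.2 2.6 9.6] w 0.0247 [-0.85  0.64  1.73  0.27  0.94 -0.77]
t 35.8 [ 0.4275 -0.2811  0.0487] F [0.7 2.3 2.6] w 0.0249 [-0.87  0.65  1.71  0.29  0.98 -0.8 ]
top heater f[-0.013] z pct [0.0454 0.0489 0.0515] 117
top heater f[-0.048] z pct [0.0645 0.0768 0.0802] 493
top heater f[-0.135] z pct [0.0625 0.0653 0.0687] 364
side heater f[-0.013] z pct [0.0465 0.0486 0.0504] 168
side heater f[-0.048] z pct [0.0741 0.0769 0.0788] 334
side heater f[-0.135] z pct [0.0433 0.0643 0.0668] 302
side ful f [0.0331 0.0757 0.1185] g [-0.0319 -0.0082  0.0121] 277
t 36.2 [ 0.427  -0.2824  0.0519] F [ 0.8  0.1 -0.4] w 0.0246 [-0.89  0.65  1.7   0.32  1.01 -0.83]
t 36.6 [ 0.4268 -0.283   0.0556] F [ 1.  -0.6 -1.4] w 0.0253 [-0.9   0.66  1.69  0.34  1.05 -0.85]
top heater f[-0.013] z pct [0.0457 0.0492 0.0518] 58
top heater f[-0.048] z pct [0.0684 0.0768 0.0798] 251
top heater f[-0.135] z pct [0.0621 0.0658 0.0687] 360
side heater f[-0.013] z pct [0.0467 0.0487 0.0504] 162
side heater f[-0.048] z pct [0.0742 0.0769 0.0789] 334
side heater f[-0.135] z pct [0.043  0.0643 0.0669] 303
side ful f [0.0316 0.0612 0.1193] g [-0.032  -0.0204  0.0124] 186
```

Run:
```python
from look import *
r.move_straight(*tool(lever(6,-.019,.001)),.05);st()
print('hit',r.move_straight(*tool(lever(6,.018,.002)),.06,max_force=15));st()
r.move_straight(*tool(lever(6,.018,.002,.06)),.12);st()
r.move_straight(*tool(barT(a0,G0+.08*Z)),.12)
print('hit',r.move_straight(*tool(barT(a0,G0+.0*Z)),.05,max_force=6));st()
command_gripper(.055)
p=r.read_state()['eef_pos']
r.move_straight(p-.12*Rg.as_matrix()[:,2],None,.2)
r.movej([-1.6,-.3,1.6,0,1.8,-1.0]);st()
look()
im,d=snap('top');P=cloud('top',d);b,e=snap('side');Q=cloud('side',e)
m=(P[...,2]>.003)&(P[...,2]<.03)&(P[...,0]>.22)&(P[...,0]<.37)&(P[...,1]>-.42)&(P[...,1]<-.2)
m=(P[...,2]>.001)&(P[...,2]<.02)&(P[...,0]>.23)&(P[...,0]<.37)&(P[...,1]>-.42)&(P[...,1]<-.25)&(im.min(2)>90)&(im.max(2).astype(int)-im.min(2)<25)
q=P[m];print('shaft',cv2.minAreaRect((q[:,:2]*1000).astype(np.float32)),np.percentile(q[:,2],[5,50,95]))
z=np.load('v0.npz');print('dish/can diff px', [(np.abs(b[v-14:v+14,u-14:u+14].astype(int)-z['b'][v-14:v+14,u-14:u+14]).mean()).round(2) for u,v in((333,167),(282,163))])
A=cv2.resize(cv2.cvtColor(im[220:310,240:400],4),None,fx=4,fy=4,interpolation=2)
B=cv2.resize(cv2.cvtColor(b[215:320,70:230],4),None,fx=4,fy=4,interpolation=2)
cv2.imwrite('pics/c7.png',cv2.resize(np.vstack([A,B]),None,fx=.76,fy=.76))
```

```text
t 37.1 [ 0.4256 -0.287   0.0688] F [ 0.5 -1.2 -2.1] w 0.0251 [-0.95  0.68  1.63  0.4   1.18 -0.91]
hit False
t 37.9 [ 0.4354 -0.2513  0.0743] F [ 0.8 -2.3 -3.9] w 0.0251 [-0.9   0.65  1.68  0.42  1.15 -0.89]
t 38.5 [ 0.435  -0.2511  0.1338] F [-0.2 -0.3 -3.3] w 0.0246 [-0.9   0.56  1.64  0.4   1.27 -0.83]
hit False
t 41.1 [ 0.3592 -0.2528  0.0278] F [ 0.   0.5 -2.8] w 0.0250 [-1.02  0.6   1.99  0.51  0.79 -0.82]
t 43.9 [ 0.0696 -0.2431  0.474 ] F [ 0.1 -0.5  0.6] w 0.0549 [-1.6 -0.3  1.6  0.   1.8 -1. ]
top heater f[-0.013] z pct [0.045  0.0489 0.0516] 320
top heater f[-0.048] z pct [0.0576 0.0761 0.0799] 553
top heater f[-0.135] z pct [0.0627 0.0657 0.0685] 352
top ful f [0.0336 0.0562 0.0769] g [-0.0348 -0.0019  0.0337] 479
side heater f[-0.013] z pct [0.0465 0.0486 0.0504] 168
side heater f[-0.048] z pct [0.0737 0.0768 0.0787] 333
side heater f[-0.135] z pct [0.0432 0.0641 0.0669] 305
side ful f [0.033  0.0543 0.0759] g [-0.0323 -0.0162  0.0053] 245
shaft ((297.3036193847656, -341.474609375), (139.4635772705078, 24.271738052368164), 54.74267578125) [0.00289158 0.00718283 0.01154654]
dish/can diff px [np.float64(4.79), np.float64(4.09)]
```

View pics/c7.png

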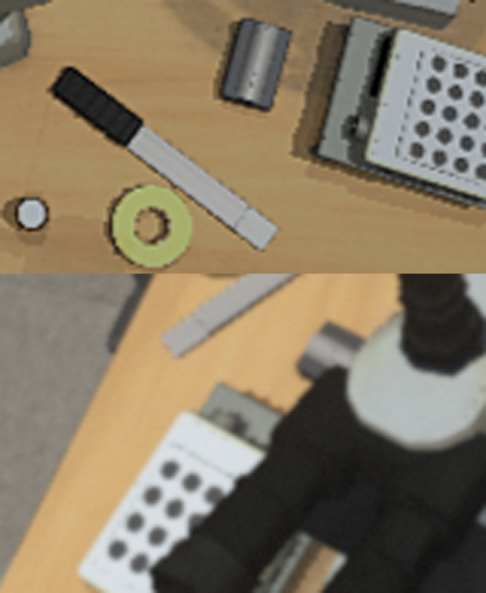

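```bash
python3 -c "
from h import *
r.finish_job();st()"
```

```text
the job is handed in; nothing more can be done
the job is handed in; nothing more can be done
```

The heater is up on its prop foot, the bar lies flat on the table, and I handed the job in at about 44 s.

**What I did**
- I stood the steel block with its ridge about 55 mm in front of the lip.
- The bar's sleeve end could not be reached past the left microscope, so I dragged the bar out by its toe end and re-gripped it on the sleeve. The first toe grasp closed above the shaft and had to be redone lower.
- I levered the lip up about 28 mm, lowered it slowly, withdrew the bar and laid it down.

**Last checks**
- **Heater:** the plate top near the lip measures 48.7 mm in both views, against about 28 mm at the start. That puts the lip at about 43 mm, which is the height given for resting on the foot. It stayed there once the bar was out.
- **Fulcrum block:** unmoved, still about 55 mm from the lip.
- **Bar:** flat on the table, clear of the heater and the block. It lies close to the yellow ring.
- **Dish and can:** their image patches are nearly unchanged. I have no noise baseline for that comparison, but the arm never went near them.

**Not confirmed**
- I did not see the foot's angle directly; that it is fully out is inferred from the lip height.
- I did not measure whether the heater slid. During the first part of the lift there was about 15 N of sideways force on the bar, which I took to be friction, and it then dropped away.

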